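Sort the delivered blood tubes into the sloped tube rests

TASK

The blood tubes that just came in lie loose on the worktop; lay them out for the analysts by cap colour: both purple-capped tubes in the sloped rest with purple bars, the blue-capped one in the blue rest and the red-capped one in the red rest. Lay each tube in a groove of its own, cap at the high end and its foot down against the stop ledge, and let go. The white-capped tube is an unused spare: leave it lying where it is.

Things in the scene. Friction and masses are not known exactly. Their poses are not given: they have to be found in the camera images.
- purple_tube_a: Capped blood tube, purple cap, 86 mm long, 12 g: pale body 12.2 mm in diameter for 66 mm, then the cap, 15.6 mm in diameter, 20 mm long. Starts lying on the worktop, cap roughly away from the robot (within 0.55 rad). Origin: centre of the foot end; z axis runs along the tube from foot to cap (spin about it means nothing). One of two alike.
- purple_tube_b: Capped blood tube, purple cap, 86 mm long, 12 g: pale body 12.2 mm in diameter for 66 mm, then the cap, 15.6 mm in diameter, 20 mm long. Starts lying on the worktop, cap roughly away from the robot (within 0.55 rad). Origin: centre of the foot end; z axis runs along the tube from foot to cap (spin about it means nothing). The other; interchangeable.
- blue_tube: Capped blood tube, blue cap, 86 mm long, 12 g: pale body 12.2 mm in diameter for 66 mm, then the cap, 15.6 mm in diameter, 20 mm long. Starts lying on the worktop, cap roughly away from the robot (within 0.55 rad). Origin: centre of the foot end; z axis runs along the tube from foot to cap (spin about it means nothing).
- red_tube: Capped blood tube, red cap, 86 mm long, 12 g: pale body 12.2 mm in diameter for 66 mm, then the cap, 15.6 mm in diameter, 20 mm long. Starts lying on the worktop, cap roughly away from the robot (within 0.55 rad). Origin: centre of the foot end; z axis runs along the tube from foot to cap (spin about it means nothing).
- white_tube: Capped blood tube, white cap, 86 mm long, 12 g: pale body 12.2 mm in diameter for 66 mm, then the cap, 15.6 mm in diameter, 20 mm long. Starts lying on the worktop, cap roughly away from the robot (within 0.55 rad). Origin: centre of the foot end; z axis runs along the tube from foot to cap (spin about it means nothing). Unused spare; stays.
- purple_rest: White sloped tube rest with purple bars and ledge, fixed, 84 deep, 92 wide, 50 mm high at the bars. Origin: centre of its underside; x to its high back edge (roughly away from the robot, within 0.2 rad), z up. Deck rises toward +x at 16 degrees (0.279 rad). Two grooves run up the slope at y = +22 and -22 mm. A seated tube's origin is at x -39, z +30.5 mm; its axis follows the slope, cap beyond the back edge.
- blue_rest: Same rest with blue bars and ledge; same frame and sizes as the purple one. Each groove is two V notches, 28 mm wide at the mouth and 8 mm deep, in two 7 mm wide cross bars that begin 3 and 53 mm up the slope from the ledge. Between the bars the deck is free, 11 mm below a seated tube's axis, so fingers fit beside the tube there, 15 to 50 mm from its foot.
- red_rest: Same rest with red bars and ledge; same frame and sizes as the purple one. The ledge at the foot of each rest stands 16 mm above the deck. Bars and ledge are slippery: a tube released in a groove slides down onto the ledge by itself. All three rests are fixed to the worktop.

How it is judged:
By the outcome, as a careful person would: the job done as asked, in the order asked, and still so for the second after the job is handed in, with the robot touching nothing.
It also fails if it takes over 128 s, if anything falls off the work surface, if the arm or the gripper's body presses on something with over 40 N, if the wrist force passes 120 N, or if a joint passes its speed limit or range.

ROBOT

A 7-joint arm with a two-finger parallel gripper is mounted at the origin on a cart in front of the work surface, level with it; the furniture and walls round the work are solid. World frame = base frame: x ahead of the robot, y to its left, z up, the work surface at z = 0. Lengths are in m, angles in rad, forces in N, time in s.
With the tool pointing down it reaches from about 0.4 to 0.85 m from the base axis. Payload 10.4 kg.
Tool frame: the origin (TCP) lies on the centre line of the jaws, within the pads' length; the fingertips stand r.tip_extent ahead of it and the grasp point (between the pads) lies 3 mm ahead of it (r.tip_extent is the distance from the TCP to the fingertips, in m); z points along the fingers, y is the direction in which the jaws open and shut (so a half turn about z gives the same grasp; the last joint's range is limited). The gripper opens to 87 mm and grips with 3 to 60 N. Pads are 19 mm wide; open, the fingers measure 117 mm over their backs; the gripper's body (75 mm by 190 mm) begins 51 mm behind the grasp point.
Start: joints at [1.291, 0.332, -0.065, 1.46, 0.022, 1.35, -0.088], TCP at [0.159, -0.605, 0.218] pointing down, gripper open.
Joint ranges: [-2.6, 2.6], [-0.5, 2.12], [-1.47, 1.34], [0.16, 2.42], [-1.27, 4.41], [0.06, 2.06], [-2.6, 2.6]. Speed limits (rad/s): [2.22, 2.22, 2.79, 2.79, 3.14, 3.14, 3.14].

INTERFACE

Orientations are given as a unit quaternion [x, y, z, w].
In Python, from bench import r gives the robot as it stands. The module is installed in compiled form; this text tells all that it offers.
- The arm moves only by the shell command python3 -m jog 'ROWS' [FORCE]. ROWS is JSON, a list of rows, each a list of 5 numbers: the shift along the tool's x, y, z in cm, then the turn about the tool's z in rad, then the closure, from 0 (fully open) to 1 (shut). A call has exactly 10 rows; each row shifts and turns the pose as measured when the row begins, along the tool's axes as they then stand; what a row does not reach is not made up. A row lasts 1/10 s, in which the tool goes at most 50 mm and 8.59 degrees, less where a joint would pass 70% of its speed; a pose out of reach is approached as far as the arm can. A call with a gripper value outside its range is refused whole. The fingers move at their own pace and stop on an object; FORCE is the grip in N (left out, the last holds). Time passes only in rows, so rows that do not move let the fingers close, or fill a call up. It gives the time, the measured TCP pose, the force and the opening at its end, in the units of the state.
- r.read_state(): the state, without advancing time (a new reading comes with each control period).
- r.camera(name): name is "scene" or "top"; returns a dict with "pixels" (384x512x3 uint8, red, green, blue), "fx", "fy", "cx", "cy" (pixels), "camera_from_world" (4x4, takes a point from world to camera coordinates). Camera axes: x right, y up, looking along -z (the intrinsics and any distortion apply to the point x, -y, -z); pixel columns grow to the right and rows downward; lengths in m; the calibration is good to about 2 mm. A picture is of the moment at which its call begins. There is no depth.
- r.close_job(): hands the job in, once; it reports no verdict.
The state is a dict: "time": time; "joint_positions": joint angles; "joint_vel": joint speeds; "joint_torque": joint torques, N m; "ee_pos": TCP position; "eef_rot": TCP orientation; "ft_force": force on the tool from outside, world axes, zero at the start; "torque": the same for the moment, N m; "width": finger opening in m.
Only numpy, scipy, OpenCV 4.12 (cv2) and the standard library are available. Lean on these libraries where they do the work, as an engineer would, in place of code of your own. Each camera call takes 0.05 s, during which the arm holds its last target. There are 200 camera calls.

## Working session

There is one attempt and no reset: what is moved stays moved. The work goes in short steps, Python scripts to look and compute and a shell command to move; the robot and the scene stay as the last step left them, time stands still between calls to the robot, and variables do not carry over. Pictures are saved under pics/ and viewed, about 12 in all and at most 16, crops included, and the job is handed in when it is done.

```bash
mkdir -p pics; python3 - <<'E'
from bench import r
import cv2
s=r.read_state();print({k:s[k] for k in("time","ee_pos","eef_rot","width","ft_force")},r.tip_extent)
for n in("top","scene"):
    c=r.camera(n);cv2.imwrite(f"pics/{n}0.png",cv2.resize(c["pixels"][:,:,::-1],(768,576),interpolation=cv2.INTER_CUBIC))
    print(n,{k:c[k] for k in c if k!="pixels"})
E
```

```text
{'time': 0.0, 'ee_pos': array([ 0.15865965, -0.60411733,  0.21702986]), 'eef_rot': array([ 9.91763773e-01,  1.28078502e-01, -1.27168489e-04, -7.06862584e-04]), 'width': 0.08730591950312731, 'ft_force': array([ 0.02697501, -0.49150898, -0.33948452])} 0.022
top {'fx': 419.8717729830623, 'fy': 419.8717729830623, 'cx': 259.6413897598114, 'cy': 191.31125273844094, 'camera_from_world': array([[-0.02556716, -0.9996006 ,  0.0120403 , -0.02249832],
       [ 0.99189617, -0.023867  ,  0.12478921, -0.51004141],
       [-0.124452  ,  0.01513324,  0.99211022, -0.98027776],
       [ 0.        ,  0.        ,  0.        ,  1.        ]])}
scene {'fx': 428.8045639857815, 'fy': 428.8045639857815, 'cx': 253.35882834948688, 'cy': 193.0047801581658, 'camera_from_world': array([[-0.57203296, -0.82003719,  0.01781308,  0.25258044],
       [ 0.62792912, -0.42384538,  0.65273281, -0.3629986 ],
       [-0.52771518,  0.38457003,  0.75737876, -0.93998034],
       [ 0.        ,  0.        ,  0.        ,  1.        ]])}
```

View pics/top0.png

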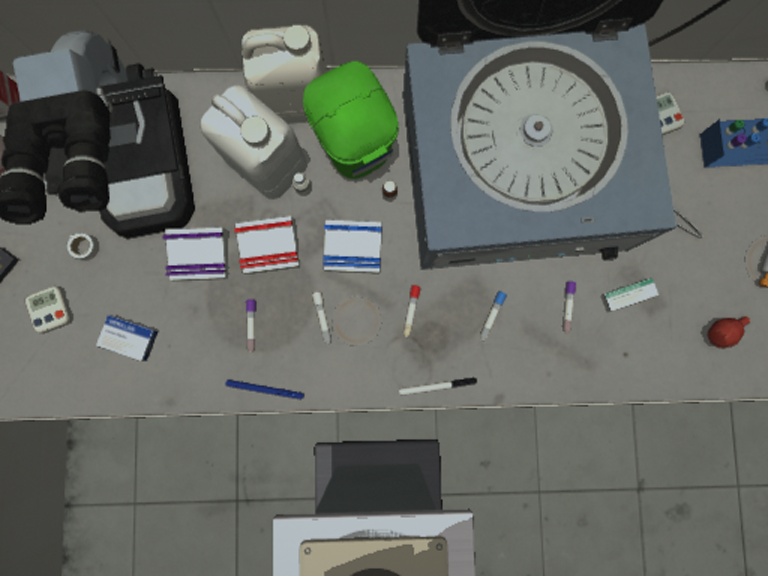

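View pics/scene0.png

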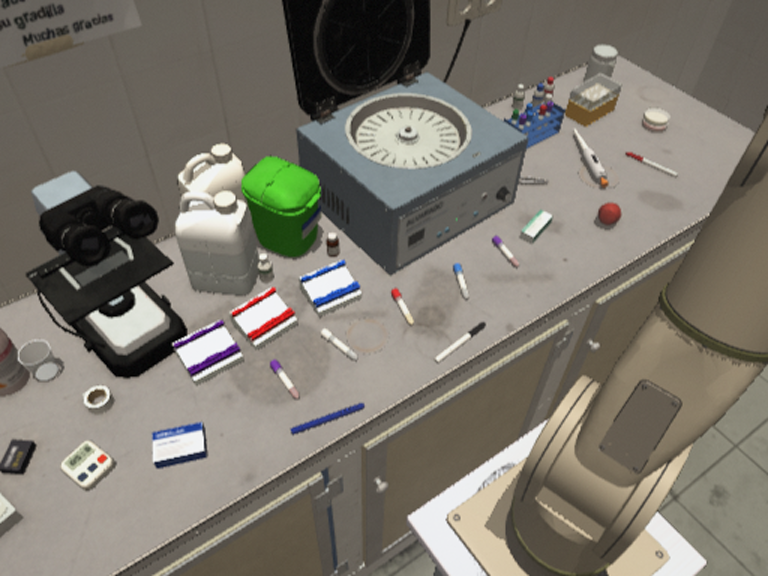

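```bash
cat > h.py <<'E'
import numpy as np,cv2
from bench import r
def cam(n): return r.camera(n)
def proj(c,p):
    q=c["camera_from_world"]@np.r_[p,1]; return np.array([c["cx"]+c["fx"]*q[0]/-q[2],c["cy"]-c["fy"]*q[1]/-q[2]])
def ray(c,u,z):
    R=c["camera_from_world"][:3,:3];t=c["camera_from_world"][:3,3];o=-R.T@t
    d=R.T@np.array([(u[0]-c["cx"])/c["fx"],-(u[1]-c["cy"])/c["fy"],-1]);return o+d*(z-o[2])/d[2]
E
python3 - <<'E'
from h import *
c=cam("top");p=c["pixels"]
a=p[140:195,100:265];b=p[185:245,150:400]
cv2.imwrite("pics/a.png",cv2.resize(a[:,:,::-1],None,fx=4.8,fy=4.8,interpolation=cv2.INTER_NEAREST))
hsv=cv2.cvtColor(p,cv2.COLOR_RGB2HSV)
cols={"P":(125,150),"B":(100,120),"R":(170,190)}
H=hsv[...,0].astype(int);H=np.where(H<8,H+180,H)
for n,(lo,hi) in cols.items():
    m=((H>=lo)&(H<hi)&(hsv[...,1]>110)).astype(np.uint8);m[:140]=0;m[245:]=0;m[:,:100]=0;m[:,400:]=0
    k,l,st,ce=cv2.connectedComponentsWithStats(m,connectivity=8)
    for i in range(1,k):
        if st[i,4]>12:
            ys,xs=np.where(l==i);print(n,st[i],ce[i].round(2),cv2.minAreaRect(np.c_[xs,ys].astype(np.float32)))
g=cv2.resize(b[:,:,::-1],None,fx=3.2,fy=3.2,interpolation=cv2.INTER_NEAREST)
cv2.imwrite("pics/b.png",g)
E
```

```text
P [109 155  39   4  84] [128.33 156.52] ((128.01116943359375, 156.77955627441406), (2.5979228019714355, 38.089542388916016), 87.70938873291016)
P [111 176  39   4  85] [130.25 177.21] ((129.993896484375, 177.28590393066406), (2.4561405181884766, 38.07017517089844), 88.36341857910156)
P [111 180  38   3  60] [130.05 181.05] ((129.50257873535156, 181.0623779296875), (1.4154384136199951, 37.05118179321289), 87.61405944824219)
P [378 188   6   8  38] [380.21 191.03] ((380.5, 191.5), (7.0, 5.0), 90.0)
P [164 200   6   7  41] [166.56 202.98] ((166.5, 203.0), (6.0, 5.0), 90.0)
B [216 150  38   5  98] [233.94 151.54] ((234.52255249023438, 151.582275390625), (37.161964416503906, 2.8337011337280273), 3.094058036804199)
B [215 171  39   7 181] [233.92 173.88] ((234.0, 174.0), (38.0, 6.0), -0.0)
B [330 194   7   9  40] [333.15 198.15] ((333.2000427246094, 198.10003662109375), (4.919349193572998, 7.155416965484619), 26.56505012512207)
R [156 147  39   8 108] [175.06 150.68] ((175.03057861328125, 150.729248046875), (2.775437593460083, 38.59180450439453), 82.40535736083984)
R [159 168  39   8 101] [178.2  171.21] ((178.10919189453125, 171.3187713623047), (2.775437593460083, 38.32748031616211), 82.40535736083984)
R [160 172  39   7  75] [178.57 174.93] ((178.98175048828125, 174.86611938476562), (1.8915849924087524, 38.46222686767578), 82.23483276367188)
R [273 190   7   9  47] [276.26 193.91] ((276.3269348144531, 193.86538696289062), (5.687368392944336, 7.8446455001831055), 11.309932708740234)
```

View pics/a.png

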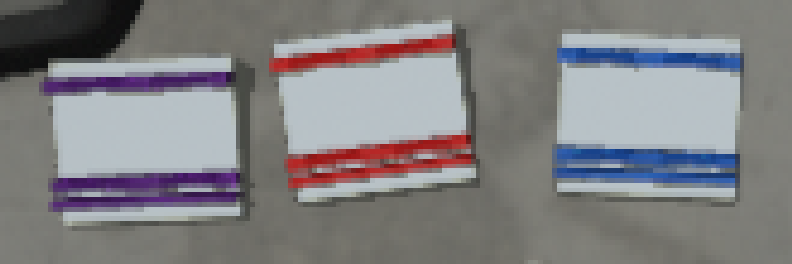

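View pics/b.png

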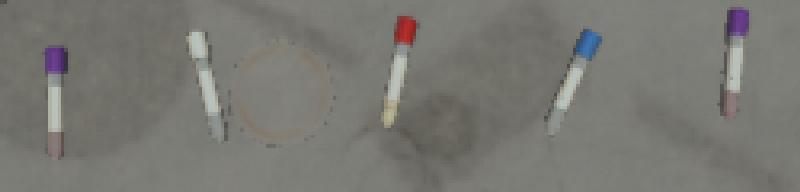

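```bash
cat > meas.py <<'E'
from h import *
cols={"P":(125,150),"B":(100,120),"R":(170,190)}
def comps(c,box,lim=12):
    p=c["pixels"];hsv=cv2.cvtColor(p,cv2.COLOR_RGB2HSV);H=hsv[...,0].astype(int);H=np.where(H<8,H+180,H)
    out=[];y0,y1,x0,x1=box
    for n,(lo,hi) in cols.items():
        m=np.zeros(H.shape,np.uint8);m[y0:y1,x0:x1]=((H>=lo)&(H<hi)&(hsv[...,1]>110))[y0:y1,x0:x1]
        k,l,st,ce=cv2.connectedComponentsWithStats(m,connectivity=8)
        out+=[(n,ce[i]+0.,l==i,st[i]) for i in range(1,k) if st[i,4]>lim]
    return out,hsv
def line(pts):
    pts=np.array(pts,float);m=pts.mean(0);w,v=np.linalg.eigh(np.cov((pts-m).T));return m,v[:,1]
if __name__=="__main__":
    t=cam("top");cs,hsv=comps(t,(140,245,100,400))
    for n,ce,m,st in cs:
        if st[2]<12: # tube cap
            cp=ray(t,ce,.008)
            ys,xs=np.where((hsv[...,2]>165)&(hsv[...,1]<60)); k=(abs(xs-ce[0])<25)&(ys>ce[1])&(ys<ce[1]+32)
            W=np.array([ray(t,(x,y),.0065)[:2] for x,y in zip(xs[k],ys[k])])
            ok=np.linalg.norm(W-cp[:2],axis=1)<.06; b=W[ok].mean(0)
            d=cp[:2]-b; L=np.linalg.norm(d); d/=L
            print("tube",n,"cap",cp.round(4),"body-cap",L.round(4),"yaw",np.arctan2(d[1],d[0]).round(3),"grasp32",(cp[:2]-.044*d).round(4),"grasp40",(cp[:2]-.036*d).round(4))
        else:
            z=.047 if st[1]<160 else .0332
            ys,xs=np.where(m); W=np.array([ray(t,(x,y),z)[:2] for x,y in zip(xs,ys)])
            mm,v=line(W); v=v*np.sign(v[1]); print("bar",n,ray(t,ce,z).round(4),"px",ce.round(1),"ext",np.ptp(W@v).round(3),"yaw",(np.arctan2(-v[0],v[1])).round(3))
    s=cam("scene")
    for n,ce,m,st in comps(s,(150,290,100,360))[0]: print("scene",n,st,ce.round(1))
E
python3 meas.py
```

```text
bar P [0.5988 0.2768 0.047 ] px [128.3 156.5] ext 0.09 yaw 0.019
bar P [0.5509 0.2756 0.0332] px [130.3 177.2] ext 0.091 yaw 0.014
bar P [0.5416 0.2761 0.0332] px [130. 181.] ext 0.089 yaw 0.017
tube P cap [ 0.5059 -0.3342  0.008 ] body-cap 0.0366 yaw -0.113 grasp32 [ 0.4622 -0.3292] grasp40 [ 0.4701 -0.3301]
tube P cap [0.489  0.1934 0.008 ] body-cap 0.038 yaw -0.014 grasp32 [0.445 0.194] grasp40 [0.453  0.1939]
bar B [0.6052 0.0239 0.047 ] px [234.1 151.5] ext 0.089 yaw -0.062
bar B [0.5532 0.026  0.0332] px [233.9 173.9] ext 0.092 yaw -0.062
tube B cap [ 0.491  -0.2165  0.008 ] body-cap 0.0375 yaw -0.431 grasp32 [ 0.451  -0.1982] grasp40 [ 0.4583 -0.2015]
bar R [0.6105 0.1654 0.047 ] px [175.1 150.7] ext 0.092 yaw 0.113
bar R [0.5627 0.1611 0.0332] px [177.9 171.3] ext 0.092 yaw 0.117
bar R [0.5537 0.1596 0.0332] px [178.6 174.9] ext 0.092 yaw 0.116
tube R cap [ 0.5048 -0.0762  0.008 ] body-cap 0.0393 yaw -0.213 grasp32 [ 0.4618 -0.0669] grasp40 [ 0.4696 -0.0686]
scene P [329 158   5   5  15] [330.8 159.8]
scene P [116 214  33  18  84] [132.2 222.8]
scene P [125 229  35  21 182] [142.  239.5]
scene P [180 240   7   8  32] [182.9 243.2]
scene B [201 174  29  14  80] [215.  180.5]
scene B [302 176   6   5  20] [304.4 178. ]
scene B [209 188  31  17 157] [224.1 195.7]
scene B [194 269  48  20 175] [217.3 278.6]
scene B [102 282  33   8  97] [121.7 285.8]
scene R [155 191  29  20  91] [168.9 200.9]
scene R [261 192   6   8  31] [263.3 195.1]
scene R [165 205  32  22 179] [180.4 215.7]
```

```bash
python3 - <<'E'
from h import *
t=cam("top");s=cam("scene")
for n,p in {"Pbar":(.5988,.2768,.047),"Rbar":(.6105,.1654,.047),"Bbar":(.6052,.0239,.047),"capPa":(.489,.1934,.008),"capB":(.491,-.2165,.008),"capR":(.5048,-.0762,.008)}.items(): print(n,proj(s,p).round(1))
for z in(.02,.05,.1,.15):
    print(z,"white front",ray(t,(100,151),z).round(3),ray(t,(120,149),z).round(3),"black corner",ray(t,(126,148),z).round(3), ray(t,(92,156),z).round(3),"bottle front",ray(t,(185,128),z).round(3))
a=t["pixels"][90:170,60:210];b=s["pixels"][100:270,10:190]
im=np.zeros((600,800,3),np.uint8);im[:267,:500]=cv2.resize(a,(500,267));im[:,:][270:600,:349]=cv2.resize(b,(349,330));
cv2.imwrite("pics/ms.png",im[:,:,::-1])
E
```

```text
Pbar [131.7 221.4]
Rbar [168. 200.]
Bbar [213.7 179.7]
capPa [182.1 243.9]
capB [303.6 178.8]
capR [262.6 196. ]
0.02 white front [0.62  0.355 0.02 ] [0.624 0.306 0.02 ] black corner [0.626 0.291 0.02 ] [0.608 0.374 0.02 ] bottle front [0.674 0.146 0.02 ]
0.05 white front [0.613 0.343 0.05 ] [0.617 0.296 0.05 ] black corner [0.619 0.282 0.05 ] [0.601 0.362 0.05 ] bottle front [0.665 0.141 0.05 ]
0.1 white front [0.601 0.325 0.1  ] [0.605 0.28  0.1  ] black corner [0.607 0.266 0.1  ] [0.59  0.343 0.1  ] bottle front [0.651 0.133 0.1  ]
0.15 white front [0.59  0.307 0.15 ] [0.593 0.264 0.15 ] black corner [0.595 0.251 0.15 ] [0.579 0.323 0.15 ] bottle front [0.636 0.125 0.15 ]
```

View pics/ms.png

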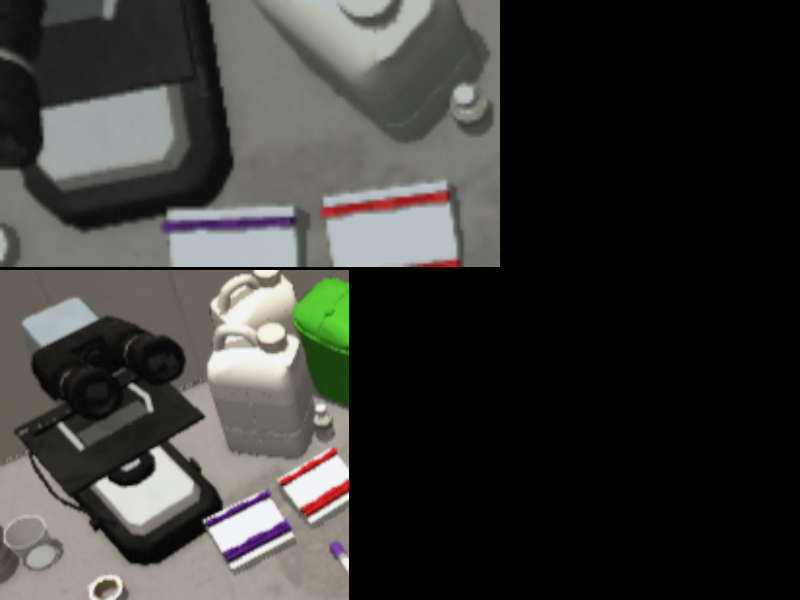

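```bash
cat >> h.py <<'E'
def go(x,y,z,yaw):
    "world target -> tool-axis shifts (after turning) in cm, turn in rad"
    from scipy.spatial.transform import Rotation as R
    s=r.read_state();m=R.from_quat(s["eef_rot"]).as_matrix();p=s["ee_pos"]
    y0=np.arctan2(m[1,0],m[0,0]);turn=(y0-yaw+np.pi/2)%np.pi-np.pi/2
    ya=y0-turn;d=np.array([x,y,z])-p
    X=np.array([np.cos(ya),np.sin(ya)]);Y=np.array([np.sin(ya),-np.cos(ya)])
    print("t",round(s["time"],2),"pos",p.round(4),"yaw",y0.round(3),"tilt",m[2,2].round(4),"w",round(s["width"],4),"F",np.round(s["ft_force"],1))
    print("  -> turn %.3f  shift cm x %.2f y %.2f z %.2f"%(turn,*(100*d[:2]@X,),100*d[:2]@Y,-100*d[2]) if False else "  -> turn %.3f  shift cm x %.2f y %.2f z %.2f"%(turn,100*d[:2]@X,100*d[:2]@Y,-100*d[2]), "j7",s["joint_positions"][6].round(2))
E
python3 - <<'E'
from h import *
t=cam("top");s=cam("scene")
for u in((66,142),(45,144),(10,143)):
  for z in(.1,.15,.2,.25,.3):print(u,z,ray(t,u,z).round(3),proj(s,ray(t,u,z)).round(0))
go(.4622,-.3292,.10,-.113)
E
```

```text
(66, 142) 0.1 [0.624 0.402 0.1  ] [ 75. 225.]
(66, 142) 0.15 [0.611 0.38  0.15 ] [ 80. 211.]
(66, 142) 0.2 [0.598 0.357 0.2  ] [ 85. 197.]
(66, 142) 0.25 [0.586 0.335 0.25 ] [ 91. 181.]
(66, 142) 0.3 [0.573 0.312 0.3  ] [ 97. 164.]
(45, 144) 0.1 [0.621 0.449 0.1  ] [ 56. 234.]
(45, 144) 0.15 [0.608 0.424 0.15 ] [ 61. 221.]
(45, 144) 0.2 [0.595 0.399 0.2  ] [ 67. 206.]
(45, 144) 0.25 [0.583 0.374 0.25 ] [ 74. 190.]
(45, 144) 0.3 [0.57  0.349 0.3  ] [ 80. 172.]
(10, 143) 0.1 [0.625 0.528 0.1  ] [ 21. 249.]
(10, 143) 0.15 [0.612 0.499 0.15 ] [ 28. 234.]
(10, 143) 0.2 [0.599 0.47  0.2  ] [ 34. 219.]
(10, 143) 0.25 [0.586 0.44  0.25 ] [ 42. 202.]
(10, 143) 0.3 [0.573 0.411 0.3  ] [ 50. 184.]
t 0.45 pos [ 0.1587 -0.6045  0.2178] yaw 0.257 tilt -1.0 w 0.0872 F [-1.2  0.2 -0.5]
  -> turn 0.370  shift cm x 27.05 y -30.78 z 11.78 j7 -0.09
```

```bash
python3 - <<'E'
from h import *
t=cam("top");s=cam("scene")
def P(c): return np.array([[c["fx"],0,c["cx"]],[0,c["fy"],c["cy"]],[0,0,1]])@np.diag([1,-1,-1.])@c["camera_from_world"][:3]
for a,b in(((55,128),(88,145)),((13,131),(59.5,163))):
    X=cv2.triangulatePoints(P(t),P(s),np.array(a,float),np.array(b,float));X=(X[:3]/X[3]).ravel();print(X.round(3),proj(t,X).round(1),proj(s,X).round(1))
im=np.hstack([cv2.resize(t["pixels"][10:150,0:130],(390,420)),cv2.resize(s["pixels"][105:245,10:140],(390,420))])
cv2.imwrite("pics/eye.png",im[:,:,::-1])
E
```

```text
[0.587 0.313 0.343] [ 54.3 127.5] [ 88.7 145.3]
[0.581 0.381 0.338] [ 15.2 132.8] [ 57.2 162. ]
```

View pics/eye.png

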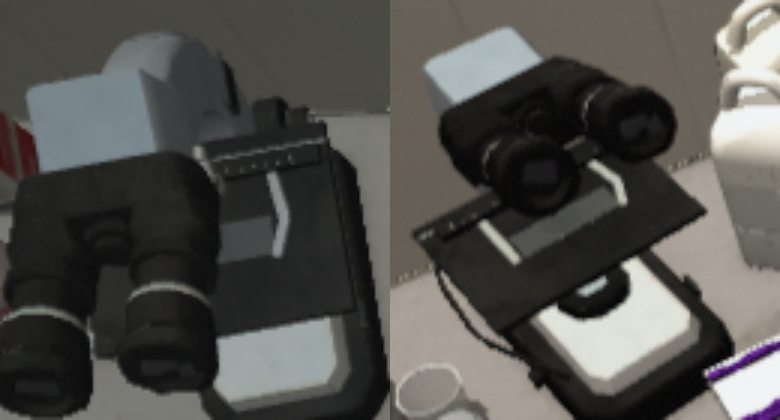

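```bash
python3 -m jog '[[0,0,0,0.13,0.4],[0,0,0,0.12,0.4],[0,0,0,0.12,0.4],[3,-3.4,0.5,0,0.4],[3,-3.4,0.5,0,0.4],[3,-3.4,0.5,0,0.4],[3,-3.4,0.5,0,0.4],[3,-3.4,0.5,0,0.4],[3,-3.4,0.5,0,0.4],[3,-3.4,0.5,0,0.4]]' 10; python3 -c "
from h import *
go(.4622,-.3292,.10,-.113)"
```

```text
time: 1.55
ee_pos: [0.3993, -0.3949, 0.1819]
eef_rot: [0.997, -0.072, -0.0, 0.003]
ft_force: [0.7, -2.2, 0.2]
width: 0.0523
t 1.55 pos [ 0.3993 -0.3949  0.1819] yaw -0.144 tilt -1.0 w 0.0523 F [ 0.7 -2.2  0.2]
  -> turn -0.031  shift cm x 5.51 y -7.24 z 8.19 j7 -1.06
```

```bash
python3 -m jog '[[1.4,-2,1,-0.03,0.4],[1.4,-2,1,0,0.4],[1.4,-2,1,0,0.4],[1.3,-1.3,1,0,0.4],[0,0,1.5,0,0.4],[0,0,1.5,0,0.4],[0,0,1.2,0,0.4],[0,0,0,0,0.4],[0,0,0,0,0.4],[0,0,0,0,0.4]]' 10; python3 -c "
from h import *
go(.4622,-.3292,.024,-.113)
t=cam('top');s=cam('scene')
cv2.imwrite('pics/arm.png',np.hstack([cv2.resize(t['pixels'],(400,300)),cv2.resize(s['pixels'],(400,300))])[:,:,::-1])"
```

```text
time: 2.55
ee_pos: [0.4684, -0.322, 0.0952]
eef_rot: [0.999, -0.049, -0.0, 0.003]
ft_force: [0.8, 0.3, -0.4]
width: 0.0522
t 2.55 pos [ 0.4684 -0.322   0.0952] yaw -0.098 tilt -1.0 w 0.0522 F [ 0.8  0.3 -0.4]
  -> turn 0.015  shift cm x -0.53 y 0.78 z 7.12 j7 -1.23
```

View pics/arm.png

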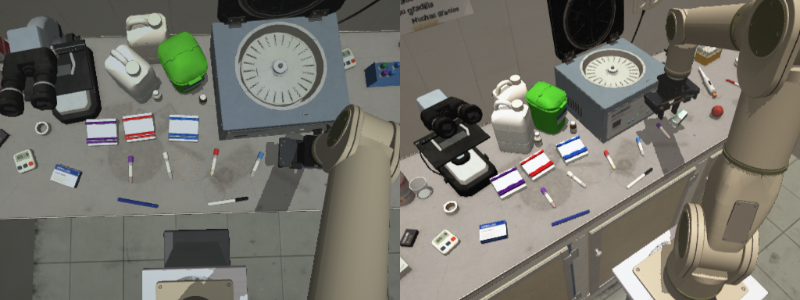

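```bash
python3 -m jog '[[-0.9,0.75,1,0.015,0.4],[0,0,1.2,0,0.4],[0,0,1.2,0,0.4],[0,0,1.2,0,0.4],[0,0,1,0,0.4],[0,0,0.6,0,0.4],[0,0,0.3,0,0.4],[0,0,0,0,0.4],[0,0,0,0,0.4],[0,0,0,0,0.4]]' 10; python3 -c "
from h import *
go(.4582,-.3288,.024,-.113)"
```

```text
time: 3.65
ee_pos: [0.4581, -0.3298, 0.0248]
eef_rot: [0.998, -0.057, 0.0, 0.003]
ft_force: [-0.1, -0.1, -0.2]
width: 0.052
t 3.65 pos [ 0.4581 -0.3298  0.0248] yaw -0.114 tilt -1.0 w 0.052 F [-0.1 -0.1 -0.2]
  -> turn -0.001  shift cm x 0.00 y -0.10 z 0.08 j7 -1.24
```

```bash
python3 -m jog '[[0,0,0,0,1],[0,0,0,0,1],[0,0,0,0,1],[0,0,0,0,1],[0,0,0,0,1],[0,0,-1,0,1],[0,0,-2,0,1],[0,0,-3,0,1],[0,0,-3,0,1],[0,0,-3,0,1]]' 10; python3 -c "
from h import *
go(.50,.20,.14,.017)"
```

```text
time: 4.65
ee_pos: [0.4562, -0.3277, 0.1483]
eef_rot: [0.998, -0.057, -0.002, 0.001]
ft_force: [1.0, -0.0, -0.3]
width: 0.0001
t 4.65 pos [ 0.4562 -0.3277  0.1483] yaw -0.114 tilt -1.0 w 0.0001 F [ 1.  -0.  -0.3]
  -> turn -0.131  shift cm x 5.28 y -52.69 z 0.83 j7 -1.2
```

```bash
python3 -c "
from h import *
t=cam('top');s=cam('scene')
cv2.imwrite('pics/m1.png',np.hstack([cv2.resize(t['pixels'][160:260,310:410],(400,400)),cv2.resize(s['pixels'][110:210,270:370],(400,400))])[:,:,::-1])"
```

```text
(no output)
```

View pics/m1.png

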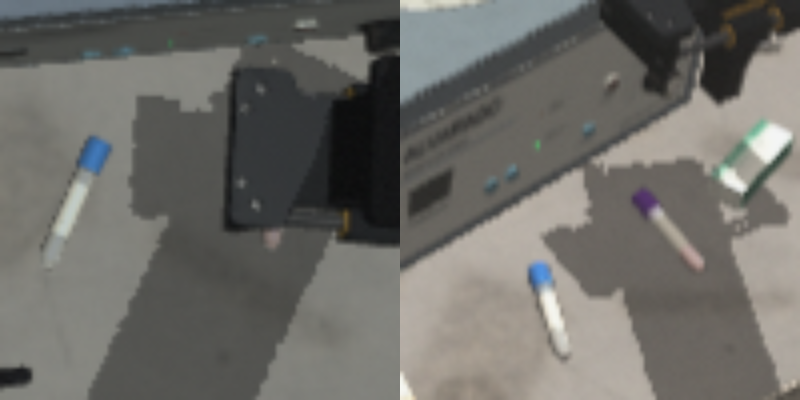

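```bash
python3 -c "
from meas import *
print(r.tip_extent)
s=cam('scene')
for n,ce,m,st in comps(s,(140,260,170,360))[0]:
    if st[2]<12: print(n,st,ce.round(1),ray(s,ce,.008).round(4))
go(.4582,-.3288,.05,-.113)"
python3 -m jog '[[0,0,1.5,0,0.4],[0,0,2,0,0.4],[0,0,2,0,0.4],[0,0,2,0,0.4],[0,0,1,0,0.4],[0,0,1,0,0.4],[0,0,0,0,0.4],[0,0,0,0,0.4],[0,0,0,0,0.4],[0,0,0,0,0.4]]' 15; python3 -c "
from h import *
go(.4582,-.3288,.0222,-.113)"
```

```text
0.022
P [329 158   5   4  14] [330.8 159.6] [ 0.5064 -0.3382  0.008 ]
P [180 240   7   8  32] [182.8 243.1] [0.4902 0.1908 0.008 ]
B [202 140  11  13  28] [206.6 145.9] [ 0.7738 -0.0507  0.008 ]
B [302 176   6   5  20] [304.4 178. ] [ 0.4922 -0.2205  0.008 ]
R [261 192   6   8  31] [263.3 195.1] [ 0.5064 -0.0797  0.008 ]
t 4.8 pos [ 0.4576 -0.3286  0.1495] yaw -0.114 tilt -1.0 w 0.0008 F [ 0.4  0.1 -1.2]
  -> turn -0.001  shift cm x 0.06 y 0.01 z 9.95 j7 -1.2
time: 5.8
ee_pos: [0.4537, -0.3264, 0.0426]
eef_rot: [0.998, -0.057, -0.004, 0.0]
ft_force: [0.0, -0.1, 1.1]
width: 0.0517
t 5.8 pos [ 0.4537 -0.3264  0.0426] yaw -0.113 tilt -1.0 w 0.0517 F [ 0.  -0.1  1.1]
  -> turn -0.000  shift cm x 0.48 y 0.19 z 2.04 j7 -1.23
```

```bash
python3 -m jog '[[0.4,0.3,0.8,0,0.4],[0,0,0.7,0,0.4],[0,0,0.4,0,0.4],[0,0,0.15,0,0.4],[0,0,0,0,0.4],[0,0,0,0,1],[0,0,0,0,1],[0,0,0,0,1],[0,0,0,0,1],[0,0,0,0,1]]' 15; python3 -c "
from h import *
go(.4582,-.3305,.0222,-.113)"
```

```text
time: 6.8
ee_pos: [0.4584, -0.3308, 0.0217]
eef_rot: [0.998, -0.057, -0.003, 0.001]
ft_force: [-0.0, 0.7, 0.3]
width: 0.0201
t 6.8 pos [ 0.4584 -0.3308  0.0217] yaw -0.113 tilt -1.0 w 0.0201 F [-0.   0.7  0.3]
  -> turn -0.000  shift cm x -0.02 y -0.03 z -0.05 j7 -1.24
```

```bash
python3 -m jog '[[0,0,-0.1,0,1],[0,0,0,0,1],[0,0,0,0,1],[0,0,0,0,1],[0,0,0,0,1],[0,0,-1,0,1],[0,0,-2,0,1],[0,0,-3,0,1],[0,0,-3,0,1],[0,0,-3,0,1]]' 15; python3 -c "
from h import *
go(.50,.20,.14,.017)"
```

```text
time: 7.8
ee_pos: [0.4567, -0.3289, 0.1452]
eef_rot: [0.998, -0.056, -0.006, -0.001]
ft_force: [-0.3, 0.5, 1.0]
width: 0.0003
t 7.8 pos [ 0.4567 -0.3289  0.1452] yaw -0.113 tilt -0.9999 w 0.0003 F [-0.3  0.5  1. ]
  -> turn -0.130  shift cm x 5.23 y -52.81 z 0.52 j7 -1.2
```

```bash
python3 -c "
from meas import *
s=cam('scene')
for n,ce,m,st in comps(s,(140,260,170,360))[0]:
    if n=='P': print(n,st,ce.round(1),ray(s,ce,.008).round(4))
cv2.imwrite('pics/m2.png',cv2.resize(s['pixels'][110:210,270:370],(600,600),interpolation=cv2.INTER_CUBIC)[:,:,::-1])"
```

```text
P [329 158   5   4  14] [330.8 159.6] [ 0.5064 -0.3382  0.008 ]
P [180 240   7   8  31] [182.9 243.1] [0.4901 0.1906 0.008 ]
```

View pics/m2.png

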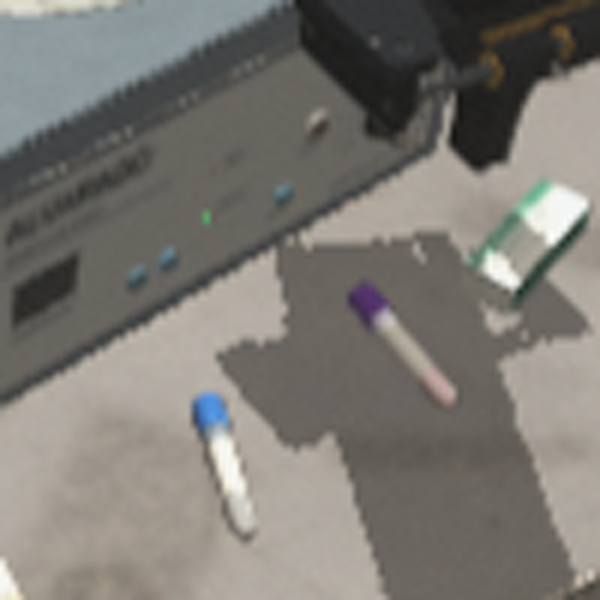

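```bash
python3 -c "
from h import *
from scipy.spatial.transform import Rotation as R
t=cam('top');s=cam('scene');S=r.read_state();p=S['ee_pos'];m=R.from_quat(S['eef_rot']).as_matrix()
print(S['joint_positions'])
out=[]
for c,b in((t,(160,310)),(s,(80,280))):
    im=c['pixels'].copy();im=cv2.resize(im[b[0]:b[0]+100,b[1]:b[1]+100],(400,400))
    for q,col in((p,(255,0,0)),(p+m[:,2]*.022,(0,255,0)),(p-m[:,2]*.1,(255,255,0)),(p+m[:,1]*.04,(0,255,255))):
        u=(proj(c,q)-np.array(b[::-1])+.5)*4;cv2.circle(im,tuple(int(v) for v in u),4,col,-1)
    out.append(im)
cv2.imwrite('pics/m3.png',np.hstack(out)[:,:,::-1])"
```

```text
[ 0.77294929  0.27060632 -0.27126526  1.70000162  0.08067567  1.18833858
 -1.20334367]
```

View pics/m3.png

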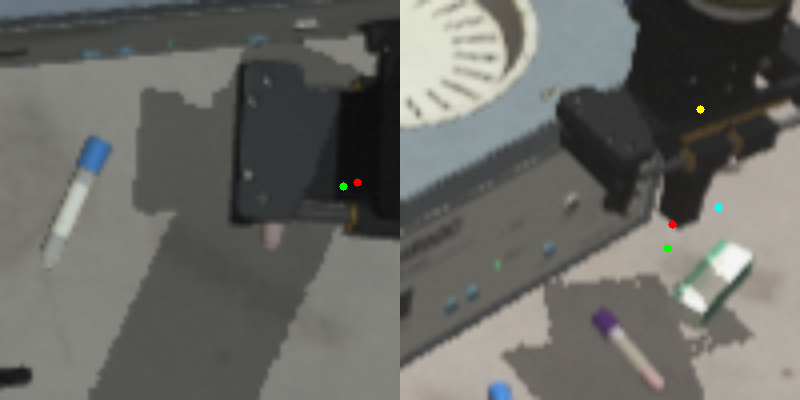

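```bash
cat > shot.py <<'E'
import sys;from h import *
from scipy.spatial.transform import Rotation as R
S=r.read_state();p=S['ee_pos'];m=R.from_quat(S['eef_rot']).as_matrix();print(S['width'],p.round(4),S['time'])
o=[]
for n in('scene','top'):
    c=cam(n);k=np.clip(proj(c,p)-[50,60],0,[412,284]).astype(int)
    im=cv2.resize(c['pixels'][k[1]:k[1]+75,k[0]:k[0]+100],(400,300),interpolation=cv2.INTER_CUBIC)
    u=(proj(c,p+m[:,2]*.022)-k+.5)*4;cv2.circle(im,tuple(int(v) for v in u),3,(0,255,0),-1);o.append(im)
np.save(sys.argv[1],np.hstack(o))
E
python3 shot.py c1.npy
python3 -m jog '[[0,0,0,0,0],[0,0,0,0,0],[0,0,0,0,0],[0,0,0,0,0],[0,0,0,0,0],[0,0,0,0,0],[0,0,0,0,0],[0,0,0,0,0],[0,0,0,0,0],[0,0,0,0,0]]'
python3 shot.py c0.npy
python3 -c "
import numpy as np,cv2
cv2.imwrite('pics/cmp.png',np.vstack([np.load('c1.npy'),np.load('c0.npy')])[:,:,::-1])"
```

```text
0.00021874066925627422 [ 0.4581 -0.3299  0.1462] 7.95
time: 9.05
ee_pos: [0.4548, -0.3278, 0.1395]
eef_rot: [0.998, -0.056, -0.009, -0.003]
ft_force: [0.5, 0.1, -0.1]
width: 0.0722
0.07224797896795193 [ 0.4548 -0.3278  0.1395] 9.05
```

View pics/cmp.png

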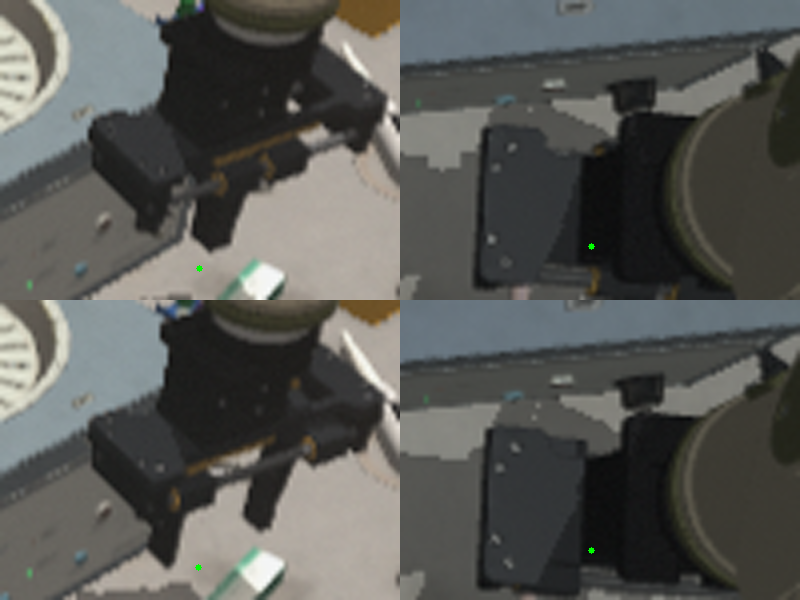

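```bash
python3 -m jog '[[0.2,0.2,2,0,0],[0,0,2.5,0,0],[0,0,2.5,0,0],[0,0,2.5,0,0],[0,0,1,0,0],[0,0,0.5,0,0],[0,0,0.2,0,0],[0,0,0,0,0],[0,0,0,0,0],[0,0,0,0,0]]'
python3 shot.py d0.npy
python3 -m jog '[[0,0,0.1,0,0],[0,0,0.1,0,0],[0,0,0.1,0,0],[0,0,0.1,0,0],[0,0,0.1,0,0],[0,0,0.1,0,0],[0,0,0,0,0],[0,0,0,0,0],[0,0,0,0,0],[0,0,0,0,0]]'
python3 shot.py d1.npy
```

```text
time: 10.15
ee_pos: [0.4579, -0.3314, 0.0286]
eef_rot: [0.998, -0.056, -0.005, -0.001]
ft_force: [0.8, -0.4, 0.4]
width: 0.0874
0.0873915056033244 [ 0.4579 -0.3314  0.0286] 10.15
time: 11.25
ee_pos: [0.4579, -0.3314, 0.0222]
eef_rot: [0.998, -0.056, -0.005, -0.001]
ft_force: [-0.6, 0.2, 0.3]
width: 0.0869
0.08689320451508958 [ 0.4579 -0.3314  0.0222] 11.25
```

```bash
python3 -m jog '[[0,0,0.1,0,0],[0,0,0.1,0,0],[0,0,0.1,0,0],[0,0,0.1,0,0],[0,0,0.1,0,0],[0,0,0,0,0],[0,0,0,0,0],[0,0,0,0,0],[0,0,0,0,0],[0,0,0,0,0]]'
python3 shot.py d2.npy
python3 -c "
import numpy as np,cv2
cv2.imwrite('pics/cmp2.png',np.vstack([np.load('d1.npy'),np.load('d2.npy')])[:,:,::-1])"
```

```text
time: 12.35
ee_pos: [0.4579, -0.3314, 0.0168]
eef_rot: [0.998, -0.056, -0.005, -0.001]
ft_force: [-0.5, 0.6, -0.2]
width: 0.0871
0.08712907648568853 [ 0.4579 -0.3314  0.0168] 12.35
```

View pics/cmp2.png

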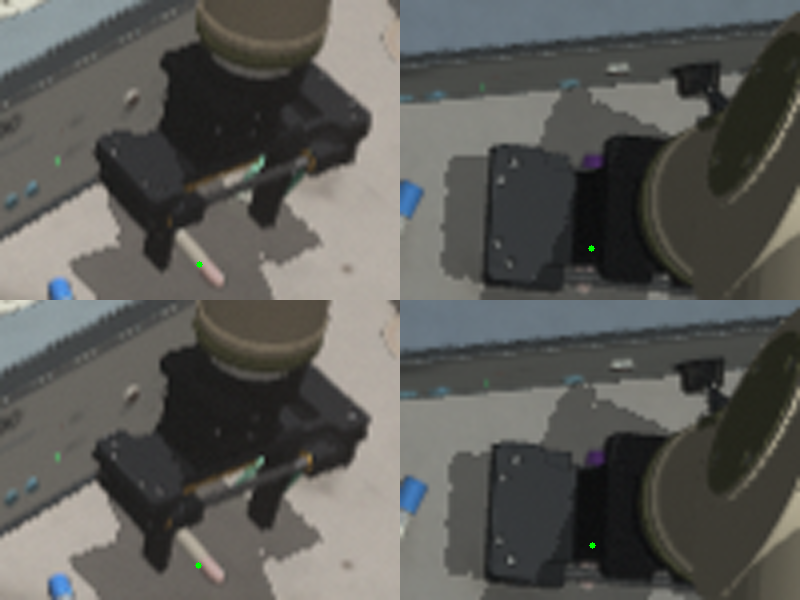

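```bash
python3 -m jog '[[0,0,0.1,0,0],[0,0,0.1,0,0],[0,0,0.1,0,0],[0,0,0.1,0,0],[0,0,0.1,0,0],[0,0,0,0,0],[0,0,0,0,0],[0,0,0,0,0],[0,0,0,0,0],[0,0,0,0,0]]'
python3 -m jog '[[0,0,0.1,0,0],[0,0,0.1,0,0],[0,0,0.1,0,0],[0,0,0.1,0,0],[0,0,0,0,0],[0,0,0,0,0],[0,0,0,0,0],[0,0,0,0,0],[0,0,0,0,0],[0,0,0,0,0]]'
```

```text
time: 13.45
ee_pos: [0.4578, -0.3314, 0.0113]
eef_rot: [0.998, -0.057, -0.005, -0.001]
ft_force: [-0.0, 0.3, 1.2]
width: 0.0869
time: 14.45
ee_pos: [0.4578, -0.3314, 0.007]
eef_rot: [0.998, -0.056, -0.005, -0.001]
ft_force: [0.1, -0.1, -0.6]
width: 0.0874
```

```bash
python3 -m jog '[[0,0,0.1,0,0],[0,0,0.1,0,0],[0,0,0.1,0,0],[0,0,0.1,0,0],[0,0,0,0,0],[0,0,0,0,0],[0,0,0,0,0],[0,0,0,0,0],[0,0,0,0,0],[0,0,0,0,0]]'
python3 shot.py d3.npy
python3 -c "
import numpy as np,cv2
cv2.imwrite('pics/d3.png',np.load('d3.npy')[:,:400,::-1])"
```

```text
time: 15.45
ee_pos: [0.4577, -0.3314, 0.0026]
eef_rot: [0.998, -0.056, -0.005, -0.001]
ft_force: [0.7, 0.2, -0.3]
width: 0.087
0.08704073583139278 [ 0.4577 -0.3314  0.0026] 15.45
```

View pics/d3.png

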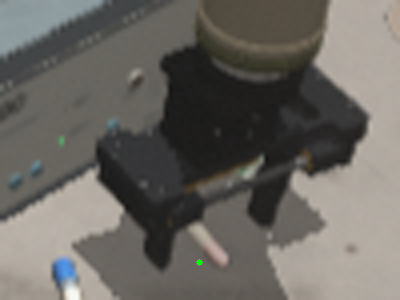

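```bash
python3 -c "
from h import *
c=cam('scene');p=r.read_state()['ee_pos'];k=np.clip(proj(c,p)-[50,60],0,[412,284]).astype(int)
for z in(0,.01,.02):
  a=[ray(c,np.array(q)/4-.5+k,z) for q in((160,268),(260,230),(222,262))];print(z,[v.round(4) for v in a],'mid',((a[0]+a[1])/2).round(4),np.linalg.norm(a[0]-a[1]).round(3))
"
python3 -m jog '[[0,0,0.1,0,0],[0,0,0.1,0,0],[0,0,0.1,0,0],[0,0,0,0,0],[0,0,0,0,0],[0,0,0,0,0],[0,0,0,0,0],[0,0,0,0,0],[0,0,0,0,0],[0,0,0,0,0]]'
```

```text
0 [array([ 0.4582, -0.2878,  0.    ]), array([ 0.4452, -0.3786,  0.    ]), array([ 0.4366, -0.331 ,  0.    ])] mid [ 0.4517 -0.3332  0.    ] 0.092
0.01 [array([ 0.4521, -0.2804,  0.01  ]), array([ 0.4392, -0.3702,  0.01  ]), array([ 0.4307, -0.3231,  0.01  ])] mid [ 0.4456 -0.3253  0.01  ] 0.091
0.02 [array([ 0.4459, -0.273 ,  0.02  ]), array([ 0.4331, -0.3618,  0.02  ]), array([ 0.4247, -0.3153,  0.02  ])] mid [ 0.4395 -0.3174  0.02  ] 0.09
time: 16.6
ee_pos: [0.4577, -0.3314, -0.0007]
eef_rot: [0.998, -0.057, -0.005, -0.001]
ft_force: [0.3, -1.0, -0.0]
width: 0.0872
```

```bash
python3 -m jog '[[0,0,0.1,0,0.3],[0,0,0.1,0,0.3],[0,0,0.1,0,0.3],[0,0,0.1,0,0.3],[0,0,0.1,0,0.3],[0,0,0.1,0,0.3],[0,0,0.1,0,0.3],[0,0,0.1,0,0.3],[0,0,0.1,0,0.3],[0,0,0.1,0,0.3]]'
```

```text
time: 17.6
ee_pos: [0.4587, -0.3327, -0.0042]
eef_rot: [0.998, -0.057, -0.004, 0.0]
ft_force: [-4.7, 2.9, 14.0]
width: 0.0611
```

```bash
python3 -m jog '[[0,0,-0.2,0,1],[0,0,0,0,1],[0,0,0,0,1],[0,0,0,0,1],[0,0,0,0,1],[0,0,0,0,1],[0,0,0,0,1],[0,0,0,0,1],[0,0,0,0,1],[0,0,0,0,1]]' 12
```

```text
time: 18.6
ee_pos: [0.4586, -0.3326, -0.0027]
eef_rot: [0.998, -0.057, -0.005, 0.0]
ft_force: [-0.5, 0.6, -0.6]
width: 0.0118
```

```bash
python3 -m jog '[[0,0,-1,0,1],[0,0,-2,0,1],[0,0,-3,0,1],[0,0,-3,0,1],[0,-3,-1,-0.04,1],[0,-4,0,-0.04,1],[0,-4.5,0,-0.04,1],[0,-4.5,0,0,1],[0,-4.5,0,0,1],[0,-4.5,0,0,1]]'
python3 -c "
from h import *
go(.50,.22,.10,.017)"
```

```text
time: 19.6
ee_pos: [0.4671, -0.082, 0.1081]
eef_rot: [1.0, -0.0, -0.001, 0.003]
ft_force: [1.6, 0.6, 0.2]
width: 0.0117
t 19.6 pos [ 0.4671 -0.082   0.1081] yaw -0.001 tilt -1.0 w 0.0117 F [1.6 0.6 0.2]
  -> turn -0.018  shift cm x 3.80 y -30.14 z 0.81 j7 -1.55
```

```bash
python3 -m jog '[[0.4,-4.5,0,-0.018,1],[0.4,-4.5,0,0,1],[0.4,-4.5,0,0,1],[0.4,-4.5,0.1,0,1],[0.4,-4.5,0.1,0,1],[0.4,-4,0.1,0,1],[0.4,-2.5,0.1,0,1],[0.4,-1,0,0,1],[0,0,0,0,1],[0,0,0,0,1]]'
python3 shot.py e0.npy
python3 -c "
from h import *
go(.574,.254,.08,.017); print(r.read_state()['joint_torque'].round(1), r.read_state()['joint_positions'].round(2))
c=cam('scene');t=cam('top')
im=np.hstack([cv2.resize(c['pixels'][60:260,60:260],(400,400)),cv2.resize(t['pixels'][50:250,0:200],(400,400))])
cv2.imwrite('pics/e0.png',im[:,:,::-1])"
```

```text
time: 20.6
ee_pos: [0.4938, 0.2358, 0.1104]
eef_rot: [1.0, 0.012, 0.003, 0.003]
ft_force: [0.3, -0.3, 0.6]
width: 0.0117
0.011677274018150186 [0.4938 0.2358 0.1104] 20.6
t 20.7 pos [0.494  0.2352 0.1104] yaw 0.024 tilt -1.0 w 0.0117 F [-0.4  0.1  0.9]
  -> turn 0.007  shift cm x 8.03 y -1.74 z 3.04 j7 -2.25
[ -0.7 -50.6  -7.5 -35.5   0.   -0.1   0. ] [ 0.04  0.32 -0.67  1.77  0.23  1.12 -2.25]
```

View pics/e0.png

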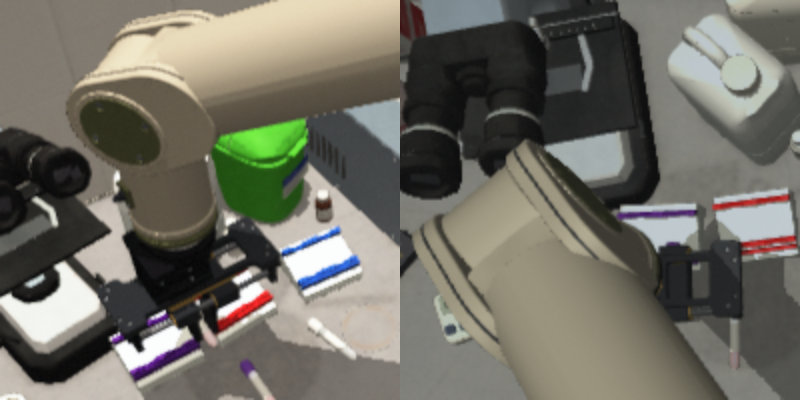

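```bash
python3 -m jog '[[0.8,0,0.6,0.007,1],[0.8,0,0.6,0,1],[0.8,0,0.6,0,1],[0.8,0,0.6,0,1],[0.8,-0.4,0.4,0,1],[0.6,-0.4,0,0,1],[0.4,-0.4,0,0,1],[0.4,-0.3,0,0,1],[0.4,0,0,0,1],[0,0,0,0,1]]'
python3 -c "
from h import *
go(.574,.254,.045,.017); print(r.read_state()['joint_torque'].round(1))"
```

```text
time: 21.8
ee_pos: [0.558, 0.2503, 0.0793]
eef_rot: [1.0, 0.006, 0.003, 0.004]
ft_force: [0.7, -0.8, -0.6]
width: 0.0116
t 21.8 pos [0.558  0.2503 0.0793] yaw 0.013 tilt -0.9999 w 0.0116 F [ 0.7 -0.8 -0.6]
  -> turn -0.004  shift cm x 1.60 y -0.34 z 3.43 j7 -2.28
[ -0.4 -62.1 -10.1 -34.7   0.1  -0.1   0. ]
```

```bash
python3 -m jog '[[0.4,0,0,0,1],[0.4,-0.1,0,0,1],[0.4,-0.1,0,0,1],[0.4,-0.1,0,0,1],[0.2,0,0.3,0,1],[0,0,0.6,0,1],[0,0,0.6,0,1],[0,0,0.6,0,1],[0,0,0.5,0,1],[0,0,0.3,0,1]]'
python3 -c "
from h import *
go(.574,.254,.035,.017); print(r.read_state()['joint_torque'].round(1))"
```

```text
time: 22.8
ee_pos: [0.5773, 0.2531, 0.048]
eef_rot: [1.0, 0.006, 0.003, 0.004]
ft_force: [-0.4, -0.7, 0.6]
width: 0.0117
t 22.8 pos [0.5773 0.2531 0.048 ] yaw 0.013 tilt -0.9999 w 0.0117 F [-0.4 -0.7  0.6]
  -> turn -0.004  shift cm x -0.33 y -0.10 z 1.30 j7 -2.29
[  0.  -66.8 -10.8 -33.6   0.1  -0.    0. ]
```

```bash
python3 -m jog '[[-0.3,-0.1,0.3,0,1],[0,0,0.3,0,1],[0,0,0.2,0,1],[0,0,0.2,0,1],[0,0,0.2,0,1],[0,0,0.1,0,1],[0,0,0.1,0,1],[0,0,0.1,0,1],[0,0,0,0,1],[0,0,0,0,1]]' 5
python3 -c "
from h import *
go(.574,.254,.032,.017)"
```

```text
time: 23.8
ee_pos: [0.5743, 0.255, 0.0324]
eef_rot: [1.0, 0.007, 0.004, 0.003]
ft_force: [-0.3, 0.0, 1.0]
width: 0.0118
t 23.8 pos [0.5743 0.255  0.0324] yaw 0.013 tilt -0.9999 w 0.0118 F [-0.3  0.   1. ]
  -> turn -0.004  shift cm x -0.03 y 0.10 z 0.04 j7 -2.3
```

```bash
python3 -m jog '[[0,0,0,0,0.65],[0,0,0,0,0.65],[0,0,0,0,0.65],[0,0,0,0,0.65],[0,0,-0.5,0,0.65],[0,0,-1,0,0.65],[0,0,-2,0,0.65],[-1,0,-2,0,0.65],[-3,0,-1.5,0,0.65],[-3,0,0,0,0.5]]' 5
python3 -m jog '[[-3,1,0,0,0.5],[-3,2,0,0,0.5],[-2,2,0,0,0.5],[0,0,0,0,0.5],[0,0,0,0,0.5],[0,0,0,0,0.5],[0,0,0,0,0.5],[0,0,0,0,0.5],[0,0,0,0,0.5],[0,0,0,0,0.5]]' 5
python3 -c "
from meas import *
go(.4416,.1927,.0,-.014)
s=cam('scene');t=cam('top')
for c,b in((s,(140,290,90,360)),(t,(120,245,80,400))):
  for n,ce,m,st in comps(c,b)[0]:
    if n=='P': print(st,ce.round(1))
# expected seated cap in groove -22
import math
a=.279;o=np.array([.583,.2764,0]);yaw=.017;X=np.array([math.cos(yaw),math.sin(yaw),0]);Y=np.array([-X[1],X[0],0])
for y in(-.022,.022):
  q=o+X*(-.039+.076*math.cos(a))+Y*y+np.array([0,0,.0305+.076*math.sin(a)]);print(y,q.round(4),proj(s,q).round(1),proj(t,q).round(1))
cv2.imwrite('pics/f.png',np.hstack([cv2.resize(s['pixels'][190:260,90:170],(400,350),interpolation=cv2.INTER_CUBIC),cv2.resize(t['pixels'][130:200,90:170],(400,350),interpolation=cv2.INTER_CUBIC)])[:,:,::-1])
"
```

```text
time: 24.8
ee_pos: [0.5051, 0.2537, 0.1071]
eef_rot: [1.0, 0.005, 0.004, 0.003]
ft_force: [-0.3, 0.2, -0.6]
width: 0.0336
time: 25.8
ee_pos: [0.4226, 0.206, 0.1122]
eef_rot: [1.0, 0.008, 0.008, 0.002]
ft_force: [-0.0, 0.2, -0.7]
width: 0.0438
t 25.8 pos [0.4226 0.206  0.1122] yaw 0.015 tilt -0.9999 w 0.0438 F [-0.   0.2 -0.7]
  -> turn 0.029  shift cm x 1.91 y 1.30 z 11.22 j7 -2.2
[133 208   7   8  35] [135.9 211.4]
[116 221  19  11  48] [125.5 226.1]
[125 235  21  15 108] [135.6 242.8]
[180 240   7   8  32] [182.8 243.1]
[133 145   7   8  41] [136.  148.1]
[140 155   8   3  19] [143.7 155.7]
[109 156  26   3  54] [121.2 156.8]
[111 176  25   4  54] [123.  177.5]
[142 176   8   3  19] [145.6 176.7]
[111 180  38   3  58] [129.8 181.1]
[164 200   6   8  41] [166.6 203. ]
-0.022 [0.6174 0.255  0.0514] [136.1 211.9] [137.1 148.3]
0.022 [0.6167 0.299  0.0514] [120.5 219.6] [118.6 149. ]
```

```bash
python3 -m jog '[[1,1.3,1,0.029,0.5],[0.9,0,2,0,0.5],[0,0,2,0,0.5],[0,0,2,0,0.5],[0,0,2,0,0.5],[0,0,1,0,0.5],[0,0,0.5,0,0.5],[0,0,0.2,0,0.5],[0,0,0,0,0.5],[0,0,0,0,0.5]]' 12
python3 -c "
from h import *
go(.4416,.1927,-.0015,-.014)"
```

```text
time: 26.9
ee_pos: [0.4491, 0.1851, -0.0009]
eef_rot: [1.0, -0.014, 0.009, 0.003]
ft_force: [0.6, 0.7, -0.3]
width: 0.0439
t 26.9 pos [ 0.4491  0.1851 -0.0009] yaw -0.028 tilt -0.9998 w 0.0439 F [ 0.6  0.7 -0.3]
  -> turn -0.014  shift cm x -0.76 y -0.74 z 0.06 j7 -2.32
```

```bash
python3 -m jog '[[-0.75,-0.7,0,-0.014,0.5],[0,0,0,0,0.5],[0,0,0,0,1],[0,0,0,0,1],[0,0,0,0,1],[0,0,0,0,1],[0,0,0,0,1],[0,0,0,0,1],[0,0,0,0,1],[0,0,0,0,1]]' 12
python3 -m jog '[[0,0,0,0,1],[0,0,0,0,1],[0,0,-1,0,1],[0,0,-2,0,1],[0,-1,-2.5,0,1],[0,-2,-2.5,0,1],[0,-2,-2,-0.03,1],[0,-2,0,0,1],[0,0,0,0,1],[0,0,0,0,1]]' 12
python3 -c "
from h import *
go(.574,.297,.08,.017)"
```

```text
time: 27.9
ee_pos: [0.4423, 0.1937, 0.0008]
eef_rot: [1.0, -0.006, 0.011, 0.003]
ft_force: [0.2, 1.0, 1.1]
width: 0.0115
time: 28.9
ee_pos: [0.44, 0.2663, 0.109]
eef_rot: [1.0, 0.009, 0.011, 0.002]
ft_force: [1.7, -0.9, -0.3]
width: 0.0116
t 28.9 pos [0.44   0.2663 0.109 ] yaw 0.018 tilt -0.9997 w 0.0116 F [ 1.7 -0.9 -0.3]
  -> turn 0.001  shift cm x 13.45 y -2.84 z 2.90 j7 -2.35
```

```bash
python3 -m jog '[[2,-1,0.5,0,1],[2,-1,0.5,0,1],[2,-0.7,0.5,0,1],[1,0,0.5,0,1],[0.6,0,0.3,0,1],[0.5,0,0,0,1],[0.5,0,0,0,1],[0.5,0,0,0,1],[0.5,0,0,0,1],[0.5,0,0,0,1]]'
python3 -c "
from h import *
go(.574,.297,.08,.017); print(r.read_state()['joint_torque'].round(1))"
```

```text
time: 29.9
ee_pos: [0.5436, 0.2885, 0.0873]
eef_rot: [1.0, 0.007, 0.01, 0.005]
ft_force: [-0.2, 0.3, 0.2]
width: 0.0114
t 29.9 pos [0.5436 0.2885 0.0873] yaw 0.015 tilt -0.9997 w 0.0114 F [-0.2  0.3  0.2]
  -> turn -0.002  shift cm x 3.05 y -0.80 z 0.73 j7 -2.36
[  0.2 -62.7 -10.5 -34.1   0.1  -0.2  -0.1]
```

```bash
python3 -m jog '[[0.4,-0.2,0.2,0,1],[0.4,-0.2,0.2,0,1],[0.4,-0.2,0.2,0,1],[0.4,-0.2,0,0,1],[0.4,0,0,0,1],[0,0,0,0,1],[0,0,0,0,1],[0,0,0,0,1],[0,0,0,0,1],[0,0,0,0,1]]'
python3 -c "
from h import *
go(.574,.297,.055,.017); print(r.read_state()['joint_torque'].round(1))"
```

```text
time: 30.9
ee_pos: [0.5654, 0.2979, 0.0811]
eef_rot: [1.0, 0.008, 0.01, 0.005]
ft_force: [-0.9, 0.4, 0.2]
width: 0.0117
t 30.9 pos [0.5654 0.2979 0.0811] yaw 0.016 tilt -0.9998 w 0.0117 F [-0.9  0.4  0.2]
  -> turn -0.001  shift cm x 0.86 y 0.11 z 2.61 j7 -2.36
[ -0.  -65.9 -11.1 -34.7   0.1  -0.1  -0. ]
```

```bash
python3 -m jog '[[0.3,0,0,0,1],[0.3,0.1,0,0,1],[0.3,0,0,0,1],[0,0,0.4,0,1],[0,0,0.6,0,1],[0,0,0.6,0,1],[0,0,0.6,0,1],[0,0,0.4,0,1],[0,0,0,0,1],[0,0,0,0,1]]' 5
python3 -c "
from h import *
go(.574,.297,.035,.017); print(r.read_state()['joint_torque'].round(1))"
```

```text
time: 31.9
ee_pos: [0.5753, 0.2962, 0.0521]
eef_rot: [1.0, 0.008, 0.009, 0.005]
ft_force: [-0.0, -1.3, -0.2]
width: 0.0119
t 31.9 pos [0.5753 0.2962 0.0521] yaw 0.015 tilt -0.9998 w 0.0119 F [-0.  -1.3 -0.2]
  -> turn -0.002  shift cm x -0.13 y -0.08 z 1.71 j7 -2.37
[  0.  -67.8 -11.5 -33.4   0.2  -0.1  -0. ]
```

```bash
python3 -m jog '[[-0.1,-0.1,0.3,0,1],[0,0,0.3,0,1],[0,0,0.3,0,1],[0,0,0.2,0,1],[0,0,0.2,0,1],[0,0,0.15,0,1],[0,0,0.1,0,1],[0,0,0,0,1],[0,0,0,0,1],[0,0,0,0,1]]' 5
python3 -m jog '[[0,0,0,0,0.67],[0,0,0,0,0.67],[0,0,0,0,0.67],[0,0,0,0,0.67],[0,0,-0.5,0,0.67],[0,0,-1,0,0.67],[0,0,-2,0,0.67],[-1,0,-2,0,0.67],[-3,0,-1.5,0,0.67],[-3,0,0,0,0.5]]' 5
python3 -m jog '[[-3,2,0,0,0.5],[-3,4,0,0.05,0.5],[-1,4,0,0.05,0.5],[0,4,0,0.05,0.5],[0,4.5,0,0.08,0.5],[0,4.5,0,0.08,0.5],[0,4.5,0,0.08,0.5],[0,4.5,0,0.08,0.5],[0,4.5,0,0,0.5],[0,3,0,0,0.5]]' 5
python3 -c "
from meas import *
go(.447,-.198,.03,-.431)
s=cam('scene');t=cam('top')
for c,b in((s,(140,290,90,360)),(t,(120,245,80,400))):
  for n,ce,m,st in comps(c,b)[0]:
    if st[2]<13: print(n,st,ce.round(1),ray(c,ce,.008).round(4))
"
```

```text
time: 32.9
ee_pos: [0.575, 0.2982, 0.0366]
eef_rot: [1.0, 0.008, 0.01, 0.005]
ft_force: [-0.2, 1.2, -0.1]
width: 0.0119
time: 33.9
ee_pos: [0.505, 0.2968, 0.1104]
eef_rot: [1.0, 0.006, 0.011, 0.004]
ft_force: [0.7, -0.1, -0.5]
width: 0.0319
time: 34.9
ee_pos: [0.3446, -0.089, 0.118]
eef_rot: [0.973, -0.23, 0.02, -0.001]
ft_force: [0.8, -0.6, 0.3]
width: 0.0434
t 34.9 pos [ 0.3446 -0.089   0.118 ] yaw -0.465 tilt -0.9992 w 0.0434 F [ 0.8 -0.6  0.3]
  -> turn -0.034  shift cm x 13.86 y 5.62 z 8.80 j7 -1.83
P [133 208   7   8  35] [135.9 211.4] [0.6553 0.2469 0.008 ]
P [117 215   8   9  44] [120.4 219. ] [0.6549 0.2927 0.008 ]
P [143 214   6   5  15] [145.7 215.9] [0.6261 0.2314 0.008 ]
P [128 220  11   7  30] [132.5 222.6] [0.6251 0.2706 0.008 ]
P [116 228   7   4  17] [119.1 229.3] [0.6245 0.3096 0.008 ]
B [202 140  11  13  28] [206.6 145.9] [ 0.7738 -0.0507  0.008 ]
R [261 192   6   8  31] [263.3 195.1] [ 0.5064 -0.0797  0.008 ]
P [133 145   7   8  41] [136.  148.1] [0.6282 0.2697 0.008 ]
P [115 146   7   7  43] [117.6 148.9] [0.6272 0.3155 0.008 ]
P [140 155   8   3  19] [143.7 155.7] [0.6084 0.2504 0.008 ]
P [109 156   7   3  15] [112.2 157.4] [0.606  0.3284 0.008 ]
P [111 177   7   3  16] [113.8 177.8] [0.5546 0.3235 0.008 ]
P [124 176  12   3  26] [129.8 177.4] [0.5547 0.2842 0.008 ]
P [142 176   8   3  19] [145.6 176.7] [0.5554 0.2453 0.008 ]
B [330 194   7   9  40] [333.2 198.2] [ 0.491  -0.2165  0.008 ]
R [273 190   7   9  47] [276.3 193.9] [ 0.5049 -0.0763  0.008 ]
```

```bash
python3 -m jog '[[2,1,0,-0.034,0.5],[3,1.3,0.5,0,0.5],[3,1.2,1,0,0.5],[3,1.1,1.5,0,0.5],[2.2,1,1.5,0,0.5],[0.3,0,1.5,0,0.5],[0,0,1.5,0,0.5],[0,0,1,0,0.5],[0,0,0,0,0.5],[0,0,0,0,0.5]]' 12
python3 -c "
from h import *
go(.448,-.1984,-.0015,-.431)"
```

```text
time: 36.0
ee_pos: [0.4595, -0.1977, 0.0431]
eef_rot: [0.977, -0.211, 0.027, -0.001]
ft_force: [0.5, -0.3, 0.6]
width: 0.0435
t 36.0 pos [ 0.4595 -0.1977  0.0431] yaw -0.425 tilt -0.9985 w 0.0435 F [ 0.5 -0.3  0.6]
  -> turn 0.006  shift cm x -1.01 y 0.55 z 4.46 j7 -1.73
```

```bash
python3 -m jog '[[-0.65,0.3,0.5,0.006,0.5],[-0.6,0.25,1,0,0.5],[0,0,1,0,0.5],[0,0,0.8,0,0.5],[0,0,0.5,0,0.5],[0,0,0.2,0,0.5],[0,0,0.1,0,0.5],[0,0,0.1,0,0.5],[0,0,0,0,0.5],[0,0,0,0,0.5]]' 12
python3 -c "
from h import *
go(.448,-.1984,-.0015,-.431)"
```

```text
time: 37.0
ee_pos: [0.4481, -0.1979, -0.0012]
eef_rot: [0.977, -0.214, 0.028, -0.001]
ft_force: [0.2, 0.8, -0.3]
width: 0.0433
t 37.0 pos [ 0.4481 -0.1979 -0.0012] yaw -0.431 tilt -0.9984 w 0.0433 F [ 0.2  0.8 -0.3]
  -> turn -0.000  shift cm x 0.01 y 0.05 z 0.03 j7 -1.74
```

```bash
python3 -m jog '[[0,0,0,0,1],[0,0,0,0,1],[0,0,0,0,1],[0,0,0,0,1],[0,0,0,0,1],[0,0,0,0,1],[0,0,0,0,1],[0,0,0,0,1],[0,0,0,0,1],[0,0,0,0,1]]' 12
python3 -m jog '[[0,0,-0.5,0,1],[0,0,-1,0,1],[0,0,-2,0,1],[0,0,-2,0,1],[0,0,-2,0,1],[0,0,-2,0,1],[0,0,-1.5,0,1],[0,-1,0,-0.08,1],[0,-2,0,-0.08,1],[0,-3,0,-0.08,1]]' 12
python3 -c "
from h import *
go(.50,.0467,.11,-.062)
t=cam('top');s=cam('scene')
print(ray(t,(283,178.7),0),ray(s,(260,178.7),0))
for z in(.15,.2,.25): print(z,ray(t,(277,166),z).round(3),proj(s,ray(t,(277,166),z)).round(0),ray(t,(271,30),z).round(3))
"
```

```text
time: 38.0
ee_pos: [0.4486, -0.1981, -0.0006]
eef_rot: [0.976, -0.214, 0.029, -0.001]
ft_force: [0.5, -0.5, 0.0]
width: 0.0118
time: 39.0
ee_pos: [0.4608, -0.1423, 0.122]
eef_rot: [0.995, -0.095, 0.031, 0.004]
ft_force: [0.1, -0.1, -0.4]
width: 0.0114
t 39.0 pos [ 0.4608 -0.1423  0.122 ] yaw -0.19 tilt -0.998 w 0.0114 F [ 0.1 -0.1 -0.4]
  -> turn -0.128  shift cm x 2.74 y -19.11 z 1.20 j7 -1.58
[ 0.54370356 -0.09481688  0.        ] [ 0.56963545 -0.11360485  0.        ]
0.15 [ 0.548 -0.072  0.15 ] [254. 152.] [ 0.857 -0.068  0.15 ]
0.2 [ 0.539 -0.069  0.2  ] [255. 140.] [ 0.831 -0.065  0.2  ]
0.25 [ 0.53  -0.066  0.25 ] [257. 128.] [ 0.804 -0.063  0.25 ]
```

```bash
python3 -m jog '[[0,-3,0.2,-0.07,1],[0,-4,0.2,-0.06,1],[0,-4,0.2,0,1],[0,-4,0,0,1],[0.5,-3,0,0,1],[1,-1.5,0,0,1],[1,0,0,0,1],[0,0,0,0,1],[0,0,0,0,1],[0,0,0,0,1]]' 12
python3 -c "
from h import *
go(.5819,.0467,.075,-.062)"
```

```text
time: 40.1
ee_pos: [0.505, 0.0557, 0.1216]
eef_rot: [0.999, -0.029, 0.034, 0.007]
ft_force: [0.1, -0.4, -0.4]
width: 0.012
t 40.1 pos [0.505  0.0557 0.1216] yaw -0.059 tilt -0.9976 w 0.012 F [ 0.1 -0.4 -0.4]
  -> turn 0.003  shift cm x 7.73 y 0.42 z 4.66 j7 -1.93
```

```bash
python3 -m jog '[[1,0.1,0.3,0.003,1],[1.2,0.1,0.5,0,1],[1.2,0.1,0.6,0,1],[1.2,0.1,0.6,0,1],[1,0,0.6,0,1],[0.8,0,0.6,0,1],[0.6,0,0.6,0,1],[0.4,0,0.6,0,1],[0,0,0.6,0,1],[0,0,0,0,1]]' 12
python3 -c "
from h import *
go(.5819,.0467,.032,-.062)"
```

```text
time: 41.1
ee_pos: [0.5885, 0.0395, 0.0711]
eef_rot: [0.999, -0.035, 0.033, 0.008]
ft_force: [-1.1, -0.4, 0.4]
width: 0.0116
t 41.1 pos [0.5885 0.0395 0.0711] yaw -0.069 tilt -0.9977 w 0.0116 F [-1.1 -0.4  0.4]
  -> turn -0.007  shift cm x -0.70 y -0.67 z 3.91 j7 -1.97
```

```bash
python3 -m jog '[[-0.5,-0.4,0.3,-0.007,1],[-0.45,-0.35,0.5,0,1],[0,0,0.7,0,1],[0,0,0.7,0,1],[0,0,0.5,0,1],[0,0,0.4,0,1],[0,0,0.3,0,1],[0,0,0.2,0,1],[0,0,0.1,0,1],[0,0,0,0,1]]' 5
python3 -c "
from h import *
go(.5819,.0467,.032,-.062)"
```

```text
time: 42.1
ee_pos: [0.5812, 0.0472, 0.0314]
eef_rot: [0.999, -0.031, 0.033, 0.009]
ft_force: [-0.5, -1.2, 0.7]
width: 0.0119
t 42.1 pos [0.5812 0.0472 0.0314] yaw -0.061 tilt -0.9976 w 0.0119 F [-0.5 -1.2  0.7]
  -> turn 0.001  shift cm x 0.07 y 0.04 z -0.06 j7 -2.01
```

Good; release, rise, retreat toward the red tube.

```bash
python3 -m jog '[[0,0,0,0,0.65],[0,0,0,0,0.65],[0,0,0,0,0.65],[0,0,0,0,0.65],[0,0,-0.5,0,0.65],[0,0,-1,0,0.65],[0,0,-2,0,0.65],[-1,0,-2,0,0.65],[-3,0,-1.5,0,0.65],[-3,0,-1,0,0.5]]' 5
python3 -m jog '[[-3,2,0,0.04,0.5],[-2,3,0,0.04,0.5],[-1,3,0,0.04,0.5],[0,2,0,0.03,0.5],[0,0,0,0,0.5],[0,0,0,0,0.5],[0,0,0,0,0.5],[0,0,0,0,0.5],[0,0,0,0,0.5],[0,0,0,0,0.5]]' 5
python3 -c "
from meas import *
import math
go(.4585,-.0676,.03,-.213)
s=cam('scene');t=cam('top')
for c,b in((s,(140,290,90,360)),(t,(120,245,80,400))):
  for n,ce,m,st in comps(c,b)[0]:
    if st[2]<13 and n!='P': print(n,st,ce.round(1),ray(c,ce,.008).round(4))
a=.279
for o,yaw,y in(([.5895,.0245,0],-.062,.022),([.5955,.164,0],.115,.022),([.5955,.164,0],.115,-.022)):
  X=np.array([math.cos(yaw),math.sin(yaw),0]);Y=np.array([-X[1],X[0],0])
  q=o+X*(-.039+.076*math.cos(a))+Y*y+np.array([0,0,.0305+.076*math.sin(a)]);print(y,q.round(4),proj(s,q).round(1),proj(t,q).round(1))
"
```

```text
time: 43.1
ee_pos: [0.5064, 0.0543, 0.1114]
eef_rot: [0.999, -0.031, 0.034, 0.008]
ft_force: [-0.6, -0.5, 0.2]
width: 0.0334
time: 44.1
ee_pos: [0.434, -0.0377, 0.1148]
eef_rot: [0.994, -0.104, 0.04, 0.005]
ft_force: [0.2, -0.3, 0.2]
width: 0.0437
t 44.1 pos [ 0.434  -0.0377  0.1148] yaw -0.209 tilt -0.9968 w 0.0437 F [ 0.2 -0.3  0.2]
  -> turn 0.004  shift cm x 3.03 y 2.40 z 8.48 j7 -1.81
B [202 140  11  13  28] [206.6 145.9] [ 0.7738 -0.0507  0.008 ]
B [203 174   6   7  29] [205.1 176.7] [0.6618 0.0216 0.008 ]
B [201 184   6   4  17] [203.4 185.3] [0.6349 0.0434 0.008 ]
R [262 192   5   7  24] [263.8 195.2] [ 0.5054 -0.0807  0.008 ]
B [223 140   7   8  46] [226.3 143.3] [0.6354 0.0447 0.008 ]
B [216 150   8   3  23] [219.3 151. ] [0.6163 0.0624 0.008 ]
B [216 171   6   3  18] [218.5 172. ] [0.5631 0.0653 0.008 ]
R [274 190   6   3  15] [276.4 191.2] [ 0.5116 -0.0769  0.008 ]
0.022 [0.6249 0.0443 0.0514] [203.8 177.4] [225.4 143.3]
0.022 [0.6268 0.1898 0.0514] [156.9 199. ] [164.5 143.8]
-0.022 [0.6319 0.1461 0.0514] [170.5 191. ] [182.8 141.4]
```

```bash
python3 -m jog '[[0.8,0.8,0.5,0.004,0.5],[0.7,0.8,1,0,0.5],[0.6,0.8,1.5,0,0.5],[0,0,1.5,0,0.5],[0,0,1.5,0,0.5],[0,0,1.5,0,0.5],[0,0,1.2,0,0.5],[0,0,0.8,0,0.5],[0,0,0,0,0.5],[0,0,0,0,0.5]]' 12
python3 -c "
from h import *
go(.4587,-.0678,-.0015,-.213)"
```

```text
time: 45.2
ee_pos: [0.4594, -0.0751, 0.0129]
eef_rot: [0.993, -0.109, 0.038, 0.005]
ft_force: [0.5, -0.5, -0.1]
width: 0.0434
t 45.2 pos [ 0.4594 -0.0751  0.0129] yaw -0.218 tilt -0.997 w 0.0434 F [ 0.5 -0.5 -0.1]
  -> turn -0.005  shift cm x -0.22 y -0.70 z 1.44 j7 -1.84
```

```bash
python3 -m jog '[[-0.3,-0.4,0,-0.005,0.5],[0,-0.35,0.1,0,0.5],[0,0,0.4,0,0.5],[0,0,0.4,0,0.5],[0,0,0.3,0,0.5],[0,0,0.2,0,0.5],[0,0,0,0,0.5],[0,0,0,0,1],[0,0,0,0,1],[0,0,0,0,1]]' 12
python3 -m jog '[[0,0,0,0,1],[0,0,0,0,1],[0,0,0,0,1],[0,0,0,0,1],[0,0,0,0,1],[0,0,0,0,1],[0,0,-0.5,0,1],[0,0,-1,0,1],[0,0,-2,0,1],[0,0,-2.5,0,1]]' 12
python3 -c "
from h import *
go(.50,.145,.11,.115)"
```

```text
time: 46.2
ee_pos: [0.4606, -0.0669, -0.0007]
eef_rot: [0.994, -0.106, 0.04, 0.005]
ft_force: [-0.7, 0.1, -0.5]
width: 0.027
time: 47.2
ee_pos: [0.4535, -0.0652, 0.06]
eef_rot: [0.994, -0.106, 0.038, 0.005]
ft_force: [0.6, -0.4, -0.2]
width: 0.0113
t 47.2 pos [ 0.4535 -0.0652  0.06  ] yaw -0.212 tilt -0.9971 w 0.0113 F [ 0.6 -0.4 -0.2]
  -> turn -0.327  shift cm x 7.03 y -20.35 z -5.00 j7 -1.8
```

```bash
python3 -m jog '[[0,0,-2.5,-0.11,1],[0,-1,-2.5,-0.11,1],[0,-3,0,-0.11,1],[0.3,-4,0,0,1],[0.5,-4,0,0,1],[0.7,-4,0,0,1],[1,-3,0,0,1],[1,-1,0,0,1],[0,0,0,0,1],[0,0,0,0,1]]' 12
python3 -c "
from h import *
go(.5908,.1409,.07,.115)"
```

```text
time: 48.2
ee_pos: [0.4668, 0.1466, 0.1226]
eef_rot: [0.997, 0.065, 0.044, 0.012]
ft_force: [-0.6, -0.9, -0.4]
width: 0.0116
t 48.2 pos [0.4668 0.1466 0.1226] yaw 0.132 tilt -0.9958 w 0.0116 F [-0.6 -0.9 -0.4]
  -> turn 0.017  shift cm x 12.26 y 1.99 z 5.26 j7 -1.96
```

```bash
python3 -m jog '[[2,0.4,0.3,0.017,1],[2,0.4,0.5,0,1],[2,0.4,0.7,0,1],[1.6,0.3,0.8,0,1],[1.2,0.2,0.8,0,1],[0.9,0.1,0.8,0,1],[0.7,0,0.8,0,1],[0.5,0,0.6,0,1],[0,0,0.5,0,1],[0,0,0,0,1]]' 12
python3 -c "
from h import *
go(.5908,.1409,.032,.115)"
```

```text
time: 49.2
ee_pos: [0.5841, 0.1284, 0.0743]
eef_rot: [0.998, 0.052, 0.044, 0.016]
ft_force: [-0.4, 0.1, -0.5]
width: 0.0113
t 49.2 pos [0.5841 0.1284 0.0743] yaw 0.105 tilt -0.9957 w 0.0113 F [-0.4  0.1 -0.5]
  -> turn -0.010  shift cm x 0.81 y -1.16 z 4.23 j7 -2.01
```

```bash
python3 -m jog '[[0.3,-0.65,0.2,-0.01,1],[0.15,-0.6,0.4,0,1],[0,0,0.7,0,1],[0,0,0.7,0,1],[0,0,0.6,0,1],[0,0,0.5,0,1],[0,0,0.4,0,1],[0,0,0.3,0,1],[0,0,0.2,0,1],[0,0,0,0,1]]' 5
python3 -c "
from h import *
go(.5908,.1409,.032,.115)"
```

```text
time: 50.2
ee_pos: [0.5908, 0.1416, 0.0318]
eef_rot: [0.997, 0.058, 0.044, 0.016]
ft_force: [-0.4, -0.9, 0.8]
width: 0.012
t 50.2 pos [0.5908 0.1416 0.0318] yaw 0.117 tilt -0.9956 w 0.012 F [-0.4 -0.9  0.8]
  -> turn 0.002  shift cm x -0.01 y 0.06 z -0.02 j7 -2.05
```

```bash
python3 -m jog '[[0,0,0,0,0.65],[0,0,0,0,0.65],[0,0,0,0,0.65],[0,0,0,0,0.65],[0,0,-0.5,0,0.65],[0,0,-1,0,0.65],[0,0,-2,0,0.65],[-1,0,-2,0,0.65],[-3,0,-2,0,0.65],[-3,0,-1,0,0.5]]' 5
python3 -m jog '[[-2,3,-1,0.05,0.5],[0,4,0,0.05,0.5],[0,4,0,0.05,0.5],[0,4,0,0.05,0.5],[0,4,0,0,0.5],[0,4,0,0,0.5],[0,4,0,0,0.5],[0,3,0,0,0.5],[0,0,0,0,0.5],[0,0,0,0,0.5]]' 5
python3 -c "
from meas import *
s=cam('scene');t=cam('top')
for c,b in((s,(140,290,90,360)),(t,(120,245,80,400))):
  for n,ce,m,st in comps(c,b)[0]:
    if st[2]<9 and st[3]>5: print(n,st,ce.round(1))
cv2.imwrite('pics/end.png',np.vstack([cv2.resize(s['pixels'][160:270,95:270],(477,300),interpolation=cv2.INTER_CUBIC),cv2.resize(t['pixels'][130:240,95:270],(477,300),interpolation=cv2.INTER_CUBIC)])[:,:,::-1])"
```

```text
time: 51.2
ee_pos: [0.514, 0.137, 0.1158]
eef_rot: [0.997, 0.057, 0.045, 0.015]
ft_force: [-0.8, 0.5, 0.3]
width: 0.034
time: 52.2
ee_pos: [0.4832, -0.1723, 0.1437]
eef_rot: [0.998, -0.043, 0.054, 0.011]
ft_force: [1.6, 0.3, 0.7]
width: 0.0435
P [133 208   7   8  35] [135.9 211.4]
P [117 215   8   9  44] [120.4 219. ]
B [203 174   6   7  30] [205.1 176.6]
R [168 187   8   8  42] [171.2 190.3]
R [178 191   6   6  17] [180.8 193.6]
P [133 145   7   8  40] [136.1 148.2]
P [115 146   7   7  44] [117.7 148.9]
B [223 140   7   8  46] [226.3 143.3]
R [180 138   7   8  50] [182.8 141.5]
```

View pics/end.png

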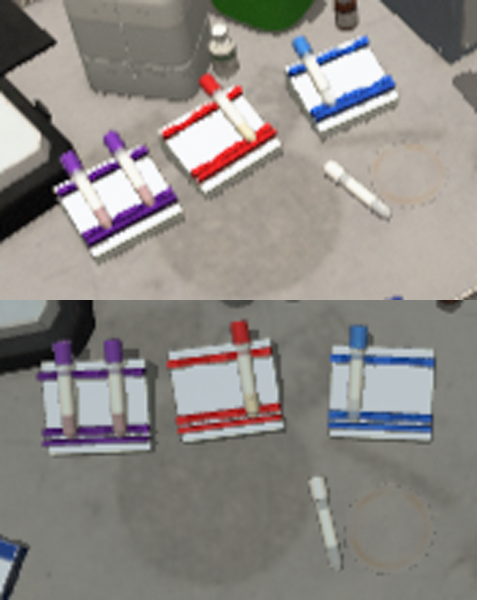

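The final picture shows both purple caps, at scene pixels (136,211) and (120,219), in the purple rest. The red cap at (171,190) and the blue cap at (205,177) are in their own rests, and the white tube is still on the worktop.

```bash
python3 -c "
from bench import r
print(r.close_job())"
```

```text
the job is handed in; nothing more can be done
None
```

The job is done and handed in at about 52 s of the 128 s allowed. Both purple tubes are in the purple rest, one per groove. The blue tube is in the blue rest and the red tube in the red rest, all cap up with their feet at the ledge. The white tube was not touched.

**Last checks:**
- In both cameras, every cap lies within about 1.5 px (roughly 3 mm) of where a fully seated tube's cap should be. The red cap in the top view is within 0.1 px, and the blue one shows the largest difference.
- The gripper was open and clear, at height 0.14 m, with no contact forces. I placed both purple tubes first, then blue, then red.

**What went wrong or disagreed:**
- **Missed grasps:** my first two attempts on the right-hand purple tube closed on nothing, and the tube did not move.
- **Fingertip height:** the fingertips were about 25 mm higher than the reported TCP and `r.tip_extent` imply. I found the true height by gently touching the worktop (about 14 N) and used that from then on.
- **Tool tilt:** the tool slowly drifted to about 5–6° off vertical over the run. I corrected the later moves for it.
- **Microscope:** from the pictures I expected its eyepiece might get in the way at the purple rest, but I saw no sign of contact there.
- **Camera disagreement:** the two cameras differed by 3–4 mm on tube positions, so I used values between the two for the later grasps.

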